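# Transfer the row of polishing products to the cart rack, order kept

### The arm

A 6-joint arm with a two-finger parallel gripper is mounted at the origin on the work surface. World frame = base frame: x ahead of the robot, y to its left, z up, the work surface at z = 0. Lengths are in mm, angles in rad, forces in N, time in s.
With the tool pointing down it reaches from about 300 to 775 mm from the base axis. Payload 14.6 kg.
Tool frame: the origin (TCP) lies midway between the tips of the shut fingers; the grasp point (between the pads) lies behind it (manip.grip_depth is the z of the grasp point in the tool frame, in mm); z points along the fingers, y is the line along which they close (so a half turn about z gives the same grasp; the last joint's range is limited). The gripper opens to 94 mm and grips with 3 to 60 N. Pads are 16 mm wide; open, the fingers measure 119 mm over their backs; the gripper's body (75 mm by 177 mm) begins 78 mm behind the grasp point.
Start: joints at [-1.203, 0.3, 1.521, -0, 1.321, -0.067], TCP at [231.668, -498.818, 205.446] pointing down, gripper open.
Joint ranges: [-3.03, 3.03], [-0.79, 2.21], [0.23, 2.52], [-1.04, 4.18], [0, 3.07], [-2.55, 2.55]. Speed limits (rad/s): [2.22, 2.22, 2.57, 3.14, 3.14, 3.14].

### API

Orientations are given as [roll, pitch, yaw] about the fixed x, y, z axes, in that order (R = Rz(yaw) Ry(pitch) Rx(roll)).
In Python, from cell import manip gives the robot as it stands.
- The arm moves only by the shell command python3 -m creep 'ROWS' [OPENING] [FORCE]. ROWS is a JSON list of rows, 1 to 5 of them, each an object with the fields tx, ty, tz (the shift in shares of 1 m (1.0 is 1 m)), wx, wy, wz (a rotation vector in parts of the range, where 1.0 means 180 degrees); a field left out counts as zero; each row is the pose to reach, as a shift and turn from the pose commanded when the command began, along the tool's axes at that moment; what a row does not reach only later rows make up. A row lasts 1/10 s, in which the tool goes at most 50 mm and 0.15 rad, less where a joint would pass 70% of its speed; a pose out of reach is approached as far as the arm can. OPENING is the finger opening in mm, set as the command begins (- or left out keeps the last). The fingers move at their own pace and stop on an object; FORCE is the grip in N (left out, the last holds). Time passes only in rows, so rows that do not move let the fingers close. It prints the time, the measured TCP pose, the force, the opening and the grip force at its end. No shift or turn number may pass 1 either way. Input that does not fit is refused with a message, and nothing moves.
- manip.read_state(): the state, without advancing time (a new reading comes with each control period).
- manip.camera(name): name is "scene" or "side" or "wrist"; returns (picture, depth): 400x640x3 uint8, red, green, blue; 400x640 float32, mm along the optical axis (not along the pixel's ray), 0 where there is no reading.
- manip.camera_info(name): a dict with "K" (3x3 intrinsics, pixels), "dist" ([k1, k2, p1, p2, k3] as OpenCV has them; the pictures are not rectified), "rvec" (rotation vector, rad) and "tvec" (3), from world to camera coordinates, as OpenCV has them; the wrist camera has in their place "mount" (4x4, takes a point from camera to tool coordinates, whose origin is the TCP and whose axes are the flange's). Camera axes: x right, y down, z forward; pixel columns grow to the right and rows downward; lengths in mm; the calibration is good to about 2 mm. A picture is of the moment at which its call begins: read the wrist's pose just before it. camera_info takes no time and is no camera call.
- manip.sign_off(): hands the job in; it is judged then, once.
The state is a dict: "clock": time; "joints": joint angles; "qd": joint speeds; "effort": joint torques, N m; "eef_pos": TCP position; "eef_rot": TCP orientation; "wrist_force": force on the tool from outside, world axes, zero at the start; "moment": the same for the moment, N m; "finger_gap": finger opening in mm; "finger_force": force on a finger pad.
Only numpy, scipy, OpenCV 4.12 (cv2) and the standard library are available. Lean on these libraries where they do the work, as an engineer would, in place of code of your own. Each camera call takes 0.05 s, during which the arm holds its last target. There are 200 camera calls.

### The job

Move all four polishing products from the full aluminium rack to the empty blue plastic rack, one to a pocket, keeping their order counted from the end with the black grip roll: the one that stands next to the grip on the aluminium rack goes next to the grip on the blue rack, and so on down the row. Leave each standing upright on the floor of its pocket, and knock none over on the way.

Things in the scene. Friction and masses are not known exactly. Their poses are not given: they have to be found in the camera images.
- squeeze: Loose white squeeze bottle, round, with a pointed red nozzle: body 48 mm in diameter and 82 mm tall with straight sides, then shoulder and nozzle up to 125 mm. Origin at the centre of its foot, z up. About 0.15 to 0.31 kg. Stands upright in one pocket of the bench rack (any order), on its coaster.
- jug: Loose small black square bottle: body 44 mm by 44 mm and 80 mm tall, sides along its x and y axes, with a round white cap 28 mm in diameter up to 96 mm. Origin at the centre of its foot, z up; turned up to 0.15 rad from the bench rack. About 0.14 to 0.28 kg. Stands upright in one pocket of the bench rack, on its coaster.
- jar: Loose short wide round wax jar, amber glass with a flat black lid: 54 mm in diameter (lid 55 mm, from 56 to 72 mm up), 72 mm tall. Origin at the centre of its foot, z up. About 0.14 to 0.28 kg. Stands upright in one pocket of the bench rack, on its coaster.
- can: Loose bare-metal spray can, round: 46 mm in diameter with straight sides up to 88 mm, domed above, thin white nozzle stub (14 mm in diameter) up to 110 mm. Origin at the centre of its foot, z up. About 0.13 to 0.25 kg. Stands upright in one pocket of the bench rack, on its coaster.
- bench_rack: The rack that is full at the start: fixed, low, bare aluminium, 320 mm (y) by 80 mm (x); origin: centre of underside. Floor top at z = 6 mm; four pockets 70 mm square, centred at x = 0, y = +120, +40, -40, -120 mm counted from the grip end; walls (5 mm thick) and ridges (10 mm) up to z = 18 mm. Grip end: the +y end, with a plate and black grip roll up to z = 73 mm.
- cart_rack: The rack that is empty at the start: fixed, low, blue plastic, 320 mm (y) by 80 mm (x); origin: centre of underside. Floor top at z = 6 mm; four pockets 70 mm square, centred at x = 0, y = -120, -40, +40, +120 mm counted from the grip end; walls (5 mm thick) and ridges (10 mm) up to z = 18 mm. Grip end: the -y end, with a plate and black grip roll up to z = 73 mm.
- coaster_squeeze: Thin cork coaster, round, 62 mm in diameter, 3 mm thick, fixed to the floor of a bench-rack pocket, centred in it: it marks the pocket in which the squeeze bottle starts and stays there all the time. Origin at the centre of its underside.
- coaster_jug: Thin cork coaster, square, 62 mm, 3 mm thick, fixed to the floor of a bench-rack pocket, centred in it: it marks the pocket in which the square bottle starts and stays there all the time. Origin at the centre of its underside.
- coaster_jar: Thin cork coaster, plus-shaped, 66 mm across with arms 36 mm wide, 3 mm thick, fixed to the floor of a bench-rack pocket, centred in it: it marks the pocket in which the wax jar starts and stays there all the time. Origin at the centre of its underside.
- coaster_can: Thin cork coaster, oblong, 62 mm by 48 mm, 3 mm thick, fixed to the floor of a bench-rack pocket, centred in it: it marks the pocket in which the spray can starts and stays there all the time. Origin at the centre of its underside.
Not all that is in view belongs to the job. Leave any turquoise look-alike of the jar alone.

How it is judged (in metres and radians):
At the end, for the whole second after the job is handed in: All four stand at rest on the floors of the blue rack's pockets (foot 2 to 10 mm over its underside), each as many places from the grip end as it was at the start on the aluminium rack, foot within 16 mm of the pocket's centre along x and y, upright within 0.1 rad (((y of coaster_squeeze in the frame of bench_rack between 0.1 and 0.14 m and y of squeeze in the frame of cart_rack between -0.136 and -0.104 m) or (y of coaster_squeeze in the frame of bench_rack between 0.02 and 0.06 m and y of squeeze in the frame of cart_rack between -0.056 and -0.024 m) or (y of coaster_squeeze in the frame of bench_rack between -0.06 and -0.02 m and y of squeeze in the frame of cart_rack between 0.024 and 0.056 m) or (y of coaster_squeeze in the frame of bench_rack between -0.14 and -0.1 m and y of squeeze in the frame of cart_rack between 0.104 and 0.136 m)) and x of squeeze in the frame of cart_rack between -0.016 and 0.016 m and z of squeeze in the frame of cart_rack between 0.002 and 0.01 m and angle between each of squeeze, jug, jar, can's own z axis and vertical below 0.1 rad and linear speed of each of squeeze, jug, jar, can below 0.02 m/s and angular speed of each of squeeze, jug, jar, can below 0.2 rad/s and ((y of coaster_jug in the frame of bench_rack between 0.1 and 0.14 m and y of jug in the frame of cart_rack between -0.136 and -0.104 m) or (y of coaster_jug in the frame of bench_rack between 0.02 and 0.06 m and y of jug in the frame of cart_rack between -0.056 and -0.024 m) or (y of coaster_jug in the frame of bench_rack between -0.06 and -0.02 m and y of jug in the frame of cart_rack between 0.024 and 0.056 m) or (y of coaster_jug in the frame of bench_rack between -0.14 and -0.1 m and y of jug in the frame of cart_rack between 0.104 and 0.136 m)) and x of jug in the frame of cart_rack between -0.016 and 0.016 m and z of jug in the frame of cart_rack between 0.002 and 0.01 m and ((y of coaster_jar in the frame of bench_rack between 0.1 and 0.14 m and y of jar in the frame of cart_rack between -0.136 and -0.104 m) or (y of coaster_jar in the frame of bench_rack between 0.02 and 0.06 m and y of jar in the frame of cart_rack between -0.056 and -0.024 m) or (y of coaster_jar in the frame of bench_rack between -0.06 and -0.02 m and y of jar in the frame of cart_rack between 0.024 and 0.056 m) or (y of coaster_jar in the frame of bench_rack between -0.14 and -0.1 m and y of jar in the frame of cart_rack between 0.104 and 0.136 m)) and x of jar in the frame of cart_rack between -0.016 and 0.016 m and z of jar in the frame of cart_rack between 0.002 and 0.01 m and ((y of coaster_can in the frame of bench_rack between 0.1 and 0.14 m and y of can in the frame of cart_rack between -0.136 and -0.104 m) or (y of coaster_can in the frame of bench_rack between 0.02 and 0.06 m and y of can in the frame of cart_rack between -0.056 and -0.024 m) or (y of coaster_can in the frame of bench_rack between -0.06 and -0.02 m and y of can in the frame of cart_rack between 0.024 and 0.056 m) or (y of coaster_can in the frame of bench_rack between -0.14 and -0.1 m and y of can in the frame of cart_rack between 0.104 and 0.136 m)) and x of can in the frame of cart_rack between -0.016 and 0.016 m and z of can in the frame of cart_rack between 0.002 and 0.01 m); the robot touches nothing.
It fails at once if the squeeze bottle is knocked over (tilted more than 0.8 rad) (angle between squeeze's own z axis and vertical above 0.8 rad).
It fails at once if the square bottle is knocked over (tilted more than 0.8 rad) (angle between jug's own z axis and vertical above 0.8 rad).
It fails at once if the wax jar is knocked over (tilted more than 0.8 rad) (angle between jar's own z axis and vertical above 0.8 rad).
It fails at once if the spray can is knocked over (tilted more than 0.8 rad) (angle between can's own z axis and vertical above 0.8 rad).
It also fails if it takes over 128 s, if anything falls off the work surface, if the arm or the gripper's body presses on something with over 40 N, if the wrist force passes 120 N, or if a joint passes its speed limit or range.

## Working session

There is one attempt and no reset: what is moved stays moved. The work goes in short steps, Python scripts to look and compute and a shell command to move; the robot and the scene stay as the last step left them, time stands still between calls to the robot, and variables do not carry over. Pictures are saved under pics/ and viewed, at most 14 in all, crops included, and the job is handed in when it is done.

```bash
ls; mkdir -p pics; python3 - <<'E'
from cell import manip
import cv2,numpy as np
print(manip.grip_depth, manip.read_state())
for n in("scene","side"):
    p,d=manip.camera(n); cv2.imwrite(f"pics/{n}0.png",p[:,:,::-1]); np.save(f"pics/{n}0.npy",d); i=manip.camera_info(n)
    R=cv2.Rodrigues(np.array(i["rvec"],float))[0]; print(n,i["K"],i["dist"],"cam at",-R.T@np.array(i["tvec"]).ravel(),"fwd",R[2])
print(manip.camera_info("wrist"))
E
```

```text
pics
-18.8 {'clock': 0.0, 'joints': array([-1.20260240e+00,  3.00475072e-01,  1.52157085e+00,  1.59178414e-05,
        1.32075007e+00, -6.65831691e-02]), 'qd': array([-5.34008643e-04,  4.10736982e-04,  9.21237517e-04, -9.60535172e-04,
        9.33919030e-04,  7.72400198e-05]), 'effort': array([ 7.20371918e-04, -5.31806159e+01, -3.52735269e+01,  7.08260201e-02,
        2.45514867e-02, -6.39626455e-05]), 'eef_pos': array([ 231.57588046, -498.5712474 ,  204.88849451]), 'eef_rot': array([-3.14039300e+00, -9.54471191e-05,  4.34773089e-01]), 'wrist_force': array([-0.21732836, -0.05329224,  0.08945136]), 'moment': array([ 0.00604128, -0.00575741,  0.06404741]), 'finger_force': 0.0, 'finger_gap': 93.75781200531524}
scene [[464.87529174   0.         315.11016315]
 [  0.         464.87529174 204.78235362]
 [  0.           0.           1.        ]] [-0.05945193  0.          0.          0.          0.        ] cam at [1310.66021552  287.71626062  681.94483041] fwd [-0.74316344 -0.282407   -0.60659244]
side [[417.36604634   0.         321.46120799]
 [  0.         417.36604634 192.36750935]
 [  0.           0.           1.        ]] [-0.0703585  0.         0.         0.         0.       ] cam at [ 402.54749971 -669.57197763  641.77989114] fwd [ 0.14062715  0.74068521 -0.65696988]
{'K': array([[293.79451553,   0.        , 320.38733037],
       [  0.        , 293.79451553, 198.74803158],
       [  0.        ,   0.        ,   1.        ]]), 'dist': array([-0.00578479,  0.        ,  0.        ,  0.        ,  0.        ]), 'mount': array([[-3.92008065e-04, -9.63089574e-01, -2.69180830e-01,
         7.93084896e+01],
       [ 9.99999885e-01, -4.51729914e-04,  1.59923536e-04,
        -6.05894938e-01],
       [-2.75617723e-04, -2.69180737e-01,  9.63089640e-01,
        -1.78621419e+02],
       [ 0.00000000e+00,  0.00000000e+00,  0.00000000e+00,
         1.00000000e+00]])}
```

View pics/scene0.png

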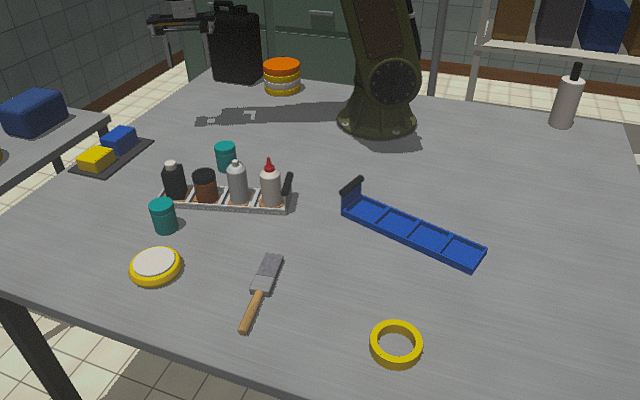

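View pics/side0.png

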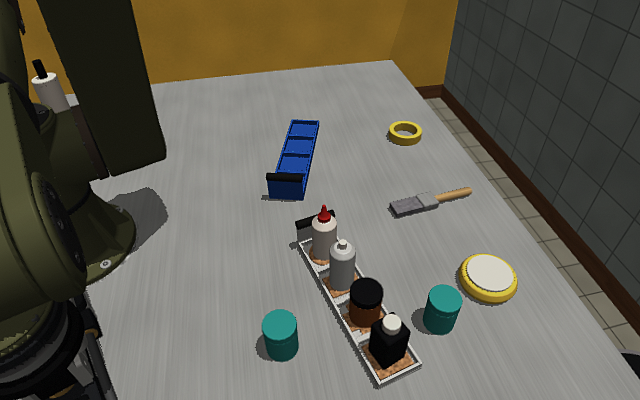

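Scene view: the bench rack is at about (160–290, 200) with its grip on the right at (288,185). From the grip the order is squeeze (270,185), can (237,182), jar (204,186), jug (173,180). The blue rack's grip is at (350,187) and its far end at (480,250). The side view agrees: squeeze (323,235), can (342,265), jar (366,300), jug (389,340), with turquoise look-alikes at (280,335) and (442,310).

```bash
cat >h.py <<'E'
import numpy as np,cv2
from cell import manip
from scipy.spatial.transform import Rotation as Ro
def ext(n,st=None):
    i=manip.camera_info(n)
    if n=="wrist":
        T=np.eye(4);T[:3,:3]=Ro.from_euler("xyz",st["eef_rot"]).as_matrix();T[:3,3]=st["eef_pos"];M=T@i["mount"];return M[:3,:3],M[:3,3],i
    R=cv2.Rodrigues(np.array(i["rvec"],float))[0];return R.T,-R.T@np.array(i["tvec"],float).ravel(),i
def rays(n,px,st=None):
    R,c,i=ext(n,st);u=cv2.undistortPoints(np.array(px,float).reshape(-1,1,2),i["K"],i["dist"]).reshape(-1,2)
    return c,np.c_[u,np.ones(len(u))]@R.T
def plane(n,px,z,st=None):
    c,d=rays(n,px,st);return c+d*((z-c[2])/d[:,2])[:,None]
def cloud(n,d,st=None):
    h,w=d.shape;g=np.stack(np.meshgrid(np.arange(w),np.arange(h)),-1).reshape(-1,2)
    c,r=rays(n,g,st);return (c+r*d.reshape(-1,1)).reshape(h,w,3)
E
python3 - <<'E'
from h import *
np.set_printoptions(precision=1,suppress=True)
boxes={"scene":{"squeeze":(258,155,283,210),"can":(226,157,249,208),"jar":(191,167,218,205),"jug":(160,159,188,202)},
"side":{"squeeze":(308,203,336,265),"can":(328,238,356,292),"jar":(348,277,384,328),"jug":(368,313,411,370)}}
H=dict(squeeze=125,can=110,jar=72,jug=96); F=9
for n in boxes:
    p=cv2.imread(f"pics/{n}0.png")[:,:,::-1];X=cloud(n,np.load(f"pics/{n}0.npy"))
    hs=cv2.cvtColor(np.ascontiguousarray(p),cv2.COLOR_RGB2HSV)
    for k,(a,b,c,d) in boxes[n].items():
        P=X[b:d,a:c].reshape(-1,3); top=F+H[k]; zt=np.percentile(P[:,2],99.5)
        T=P[(P[:,2]>top-5)&(P[:,2]<top+8)]; B=P[(P[:,2]>35)&(P[:,2]<F+75)]
        # circle of known radius seen from camera: fit centre of body
        from scipy.optimize import least_squares
        r=dict(squeeze=24,can=23,jar=27,jug=22)[k]
        f=least_squares(lambda q:np.hypot(B[:,0]-q[0],B[:,1]-q[1])-r,np.median(B[:,:2],0)-15*np.r_[ext(n)[1][:2]-np.median(B[:,:2],0)]/500,loss='soft_l1',f_scale=2)
        print(n,k,"ztop %.1f"%zt,"top",np.median(T,0),len(T),"body",f.x,"rms %.1f"%np.sqrt(2*f.cost/len(B)))
    m=cv2.inRange(hs,(100,130,40),(125,255,255)); m=cv2.morphologyEx(m,cv2.MORPH_OPEN,np.ones((2,2)))
    box=np.zeros_like(m); 
    if n=="scene": box[170:280,330:500]=1
    else: box[110:205,260:330]=1
    m*=box; c=max(cv2.findContours(m,cv2.RETR_EXTERNAL,cv2.CHAIN_APPROX_NONE)[0],key=cv2.contourArea)
    Y=X[m>0]; R=Y[(Y[:,2]>12)&(Y[:,2]<24)]
    rc=cv2.minAreaRect(R[:,:2].astype(np.float32)); print(n,"blue rim rect",rc,np.percentile(Y[:,2],[1,30,50,70,99]),cv2.boxPoints(rc))
    print("hull@18",cv2.minAreaRect(plane(n,c.reshape(-1,2),18)[:,:2].astype(np.float32)))
E
```

```text
scene squeeze ztop 681.9 top [ 511.4 -126.9  133.3] 10 body [ 508.2 -127.8] rms 2.0
scene can ztop 121.8 top [ 528.6 -206.1  119.8] 31 body [ 524.  -207.5] rms 6.9
scene jar ztop 84.8 top [ 551.5 -282.8   82. ] 282 body [ 546.3 -285.2] rms 3.4
scene jug ztop 681.9 top [ 564.8 -360.   104.3] 68 body [ 564.5 -359.8] rms 7.0
scene blue rim rect ((507.5601501464844, 207.38648986816406), (321.58184814453125, 83.06817626953125), 72.31895446777344) [ 1.2  6.9  8.1 13.7 21.3] [[419.2  66.8]
 [498.3  41.6]
 [596.  348. ]
 [516.8 373.2]]
hull@18 ((515.823486328125, 207.15016174316406), (326.80462646484375, 96.53557586669922), 72.16698455810547)
side squeeze ztop 132.2 top [ 508.  -132.5  131.4] 12 body [ 507.7 -129.2] rms 5.2
side can ztop 118.2 top [ 524.4 -210.1  116.5] 45 body [ 524.3 -208.8] rms 5.6
side jar ztop 547.7 top [ 545.3 -291.3   79.5] 815 body [ 546.6 -286.1] rms 4.4
side jug ztop 641.8 top [ 560.2 -365.   102.8] 258 body [ 559.4 -366.4] rms 3.7
side blue rim rect ((504.8365783691406, 200.9950408935547), (324.89056396484375, 77.34466552734375), 72.27238464355469) [-2.3  3.9  6.5 14.8 48.4] [[418.5  58. ]
 [492.2  34.5]
 [591.1 344. ]
 [517.5 367.5]]
hull@18 ((498.9220275878906, 188.03111267089844), (337.81890869140625, 92.98072052001953), 72.08659362792969)
```

Careful with the scale: shifts go in shares of 1 m and turns go in shares of 180 degrees. That gives: 240 mm / 1000 = 0.24, 100 mm / 1000 = 0.1, -0.75 rad / 3.1416 = -0.2387.

```bash
cat >>h.py <<'E'
def to(x,y,z,yaw):
    s=manip.read_state();R=Ro.from_euler("xyz",s["eef_rot"]);G=Ro.from_euler("xyz",[np.pi,0,yaw])
    d=R.inv().apply(np.array([x,y,z])-s["eef_pos"]);r=(R.inv()*G).as_rotvec()
    print("t%.1f"%s["clock"],"to",(x,y,z,round(yaw,3)),"d",np.round(d,1),"r",np.round(r,3),"gap %.1f"%s["finger_gap"])
E
python3 -m creep '[{"tx": 0.05, "ty": -0.012, "tz": -0.01, "wz": -0.0477}, {"tx": 0.1, "ty": -0.024, "tz": -0.02, "wz": -0.0955}, {"tx": 0.15, "ty": -0.036, "tz": -0.03, "wz": -0.1432}, {"tx": 0.2, "ty": -0.048, "tz": -0.04, "wz": -0.191}, {"tx": 0.24, "ty": -0.06, "tz": -0.045, "wz": -0.2387}]' 94
python3 - <<'E'
from h import *
to(540,-260,250,1.80)
for n,b in(("scene",((145,190,182,240),(210,138,240,176))),("side",((420,280,466,336),(258,305,302,364)))):
    X=cloud(n,np.load(f"pics/{n}0.npy"))
    for a,t,c,d in b:
        P=X[t:d,a:c].reshape(-1,3);P=P[(P[:,2]>62)&(P[:,2]<85)];print(n,np.median(P,0),len(P))
E
```

```text
clock: 0.6
eef_pos: [424.2, -342.9, 250.7]
eef_rot: [3.141, 0.0, 1.191]
wrist_force: [0.4, -0.9, -0.8]
finger_gap: 93.9
finger_force: 0.0
t0.6 to (540, -260, 250, 1.8) d [119.9  76.8   0.7] r [ 0.     0.    -0.609] gap 93.9
scene [ 676.40895624 -316.82063027   72.59789765] 372
scene [ 411.4553191  -302.26586632   73.05414808] 272
side [ 667.41627238 -324.88154085   69.7116553 ] 802
side [ 399.16020388 -316.37123105   70.07436512] 937
```

In the tool's units: 120 mm / 1000 = 0.12, 90 mm / 1000 = 0.09, -0.609 rad / 3.1416 = -0.1939.

```bash
python3 -m creep '[{"tx": 0.03, "ty": 0.019, "wz": -0.0477}, {"tx": 0.06, "ty": 0.038, "wz": -0.0955}, {"tx": 0.09, "ty": 0.057, "wz": -0.1432}, {"tx": 0.12, "ty": 0.077, "wz": -0.1939}, {"tx": 0.12, "ty": 0.077, "wz": -0.1939}]' >/dev/null
python3 -m creep '[{}, {}]'
python3 - <<'E'
from h import *
import pickle
s=manip.read_state();p,d=manip.camera("wrist");cv2.imwrite("pics/w1.png",p[:,:,::-1]);pickle.dump((s,d),open("pics/w1.pkl","wb"))
X=cloud("wrist",d,s);np.set_printoptions(precision=1,suppress=True)
for k,g,h in(("squeeze",(508,-128.5),134),("can",(524,-208),119),("jar",(546.5,-286),81),("jug",(562,-363),105)):
    P=X.reshape(-1,3);P=P[np.hypot(P[:,0]-g[0],P[:,1]-g[1])<40]
    T=P[(P[:,2]>h-4)&(P[:,2]<h+6)];B=P[(P[:,2]>30)&(P[:,2]<h-16)]
    print(k,len(T),"top",T.mean(0) if len(T) else 0,(T.min(0)+T.max(0))/2 if len(T) else 0,"ztop",np.percentile(P[:,2],99.5))
    if k=="jug":
        T=P[(P[:,2]>82)&(P[:,2]<95)];print(len(T),cv2.minAreaRect(T[:,:2].astype(np.float32)))
E
```

```text
clock: 1.3
eef_pos: [538.8, -262.7, 250.1]
eef_rot: [-3.141, -0.0, 1.792]
wrist_force: [-0.5, -0.1, 0.5]
finger_gap: 94.0
finger_force: 0.0
squeeze 51 top [ 509.4 -128.2  132.8] [ 509.3 -128.4  132.6] ztop 133.27826257756684
can 140 top [ 525.3 -206.7  118.2] [ 525.4 -207.   117.7] ztop 428.7209801455289
jar 1456 top [ 546.8 -283.5   80.2] [ 546.9 -284.    80. ] ztop 82.02899241654215
jug 363 top [ 561.7 -360.6  104.1] [ 562.1 -361.4  103.6] ztop 105.5111737878869
674 ((561.780029296875, -361.3592834472656), (43.95275115966797, 43.841957092285156), 20.935028076171875)
```

View pics/w1.png

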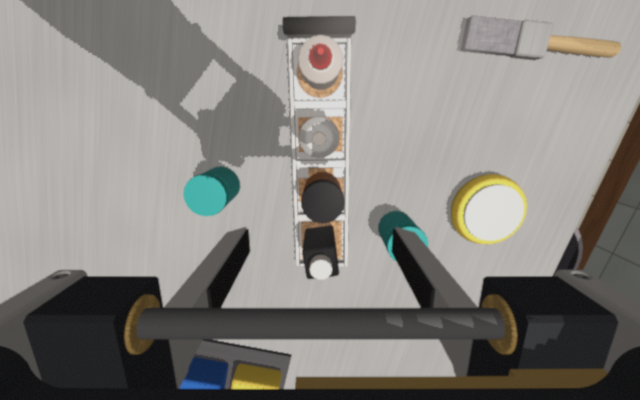

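Wrist view: row straight down the column x≈320: grip (318,25), squeeze nozzle (320,55), can (320,137), jar lid (322,200), jug cap (320,267). Measured tops agree with heights 134/119/81/105 and with both fixed cameras. Starting with the squeeze bottle.

```bash
python3 - <<'E'
from h import *
to(509,-128.3,160,1.797)
E
```

```text
t1.4 to (509, -128.3, 160, 1.797) d [137.8   0.5  90.3] r [-0.    -0.    -0.006] gap 94.0
```

In the tool's units: 138 mm / 1000 = 0.138, 130 mm / 1000 = 0.13, -0.006 rad / 3.1416 = -0.0019.

```bash
python3 -m creep '[{"tx": 0.045}, {"tx": 0.09, "tz": 0.01}, {"tx": 0.13, "tz": 0.04}, {"tx": 0.138, "ty": 0.0005, "tz": 0.08, "wz": -0.0019}, {"tx": 0.138, "ty": 0.0005, "tz": 0.09, "wz": -0.0019}]' >/dev/null
python3 -m creep '[{}, {}]'
python3 - <<'E'
from h import *
to(509,-128.3,49,1.797)
E
```

```text
clock: 2.05
eef_pos: [510.0, -128.8, 161.8]
eef_rot: [3.14, 0.001, 1.798]
wrist_force: [0.4, 0.2, 0.2]
finger_gap: 94.0
finger_force: 0.0
t2.0 to (509, -128.3, 49, 1.797) d [  0.8  -1.1 112.8] r [0.002 0.001 0.001] gap 94.0
```

In the tool's units: 112 mm / 1000 = 0.112, 100 mm / 1000 = 0.1.

```bash
python3 -m creep '[{"tz": 0.025}, {"ty": -0.0005, "tz": 0.05}, {"ty": -0.0005, "tz": 0.075}, {"ty": -0.0005, "tz": 0.1}, {"ty": -0.0005, "tz": 0.112}]' >/dev/null
python3 -m creep '[{}, {}, {}, {}, {}]' 40 25
python3 -m creep '[{}, {}, {}, {}, {}]'
```

```text
clock: 3.05
eef_pos: [509.2, -127.6, 48.9]
eef_rot: [3.141, 0.001, 1.8]
wrist_force: [-0.3, -0.2, -0.5]
finger_gap: 57.3
finger_force: 0.0
clock: 3.55
eef_pos: [509.0, -127.6, 48.5]
eef_rot: [3.141, 0.0, 1.8]
wrist_force: [-1.8, 0.6, 6.0]
finger_gap: 47.8
finger_force: 25.0
```

In the tool's units: -150 mm / 1000 = -0.15, -120 mm / 1000 = -0.12.

```bash
python3 -m creep '[{"tz": -0.015}, {"tz": -0.045}, {"tz": -0.08}, {"tz": -0.12}, {"tz": -0.15}]' 
python3 -m creep '[{"tx": 0.025, "ty": 0.001, "wz": 0.0318}, {"tx": 0.07, "ty": 0.002, "wz": 0.07}, {"tx": 0.115, "ty": 0.003, "wz": 0.1082}, {"tx": 0.16, "ty": 0.004, "wz": 0.1464}, {"tx": 0.192, "ty": 0.005, "wz": 0.1719}]' >/dev/null
python3 -m creep '[{}, {}, {}]'
python3 - <<'E'
from h import *
s=manip.read_state();p,d=manip.camera("wrist");cv2.imwrite("pics/w2.png",p[:,:,::-1]);np.save("pics/w2.npy",d)
X=cloud("wrist",d,s);hs=cv2.cvtColor(p,cv2.COLOR_RGB2HSV);m=cv2.inRange(hs,(100,130,40),(125,255,255))
Y=X[m>0];Y=Y[(np.hypot(Y[:,0]-506,Y[:,1]-204)<190)]
print(len(Y),np.percentile(Y[:,2],[2,30,50,70,98]))
R=Y[(Y[:,2]>13)&(Y[:,2]<24)];print(cv2.minAreaRect(R[:,:2].astype(np.float32)))
a=np.array([.304,.953]);print("v range",np.percentile(R[:,:2]@a,[.2,99.8]),"u",np.percentile(R[:,:2]@np.array([.953,-.304]),[.2,99.8]))
E
```

```text
clock: 4.05
eef_pos: [508.9, -127.5, 200.1]
eef_rot: [3.141, 0.0, 1.8]
wrist_force: [1.2, -1.1, -3.4]
finger_gap: 47.5
finger_force: 25.0
clock: 4.85
eef_pos: [470.2, 59.9, 197.9]
eef_rot: [-3.141, 0.0, 1.26]
wrist_force: [0.2, -0.0, -2.9]
finger_gap: 47.5
finger_force: 25.0
12690 [ 3.8552674   5.1546093   5.69428875  6.60278522 19.09387383]
((488.28369140625, 154.97244262695312), (208.30123901367188, 78.3831558227539), 72.35340881347656)
v range [192.1586368  399.74404147] u [379.1589363  457.26010625]
```

View pics/w2.png

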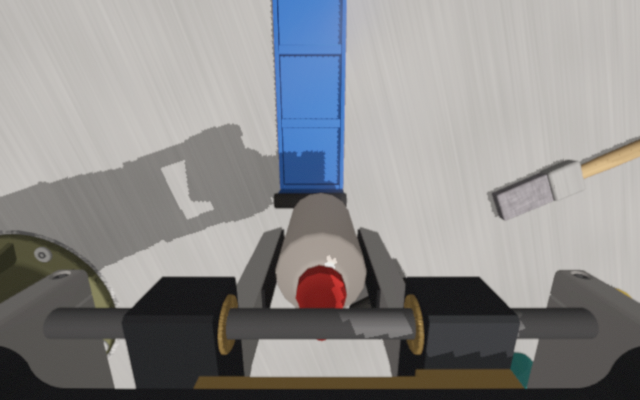

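```bash
python3 - <<'E'
from h import *
s=manip.read_state();d=np.load("pics/w2.npy");p=cv2.imread("pics/w2.png")[:,:,::-1].copy()
X=cloud("wrist",d,s);hs=cv2.cvtColor(p,cv2.COLOR_RGB2HSV);m=cv2.inRange(hs,(100,130,20),(125,255,255))
Y=X[m>0];t=1.2628;a=np.array([np.cos(t),np.sin(t)]);b=np.array([a[1],-a[0]])
u=Y[:,:2]@b;v=Y[:,:2]@a;k=(abs(u-419)<26)
for lo in range(180,410,3):
    q=k&(v>=lo)&(v<lo+3)
    if q.sum(): print(lo,q.sum(),"z %.1f %.1f"%(np.median(Y[q,2]),Y[q,2].max()),end=" | ")
w=(Y[:,2]>15)&(abs(u-419)>32)&(abs(u-419)<50);print()
for sgn in(-1,1):
    q=w&((u-419)*sgn>0);print(sgn,np.percentile(u[q],[1,50,99]))
E
```

```text
189 87 z 25.4 35.4 | 192 156 z 17.8 37.2 | 195 191 z 14.1 19.0 | 198 80 z 5.4 7.3 | 201 82 z 5.3 7.9 | 204 112 z 5.5 7.2 | 207 84 z 5.2 7.2 | 210 82 z 5.4 7.5 | 213 113 z 5.2 7.1 | 216 85 z 5.5 7.2 | 219 82 z 5.5 7.1 | 222 122 z 5.5 7.0 | 225 83 z 5.4 8.1 | 228 92 z 5.2 7.2 | 231 113 z 5.4 7.4 | 234 82 z 5.4 7.1 | 237 122 z 5.3 7.4 | 240 87 z 5.2 6.9 | 243 102 z 5.2 7.6 | 246 108 z 5.4 7.2 | 249 84 z 5.5 7.2 | 252 126 z 5.2 7.0 | 255 84 z 5.2 7.3 | 258 127 z 5.5 7.2 | 261 85 z 5.3 7.3 | 264 102 z 5.3 17.4 | 267 116 z 17.2 19.1 | 270 130 z 17.4 19.2 | 273 88 z 17.3 18.8 | 276 130 z 5.8 18.4 | 279 144 z 5.8 376.6 | 282 109 z 5.3 7.4 | 285 129 z 5.4 7.1 | 288 86 z 5.1 7.1 | 291 130 z 5.2 7.2 | 294 100 z 5.2 6.8 | 297 115 z 5.3 7.4 | 300 131 z 5.3 7.3 | 303 92 z 5.3 7.1 | 306 128 z 5.2 7.0 | 309 132 z 5.3 7.7 | 312 98 z 5.5 7.2 | 315 121 z 5.3 7.4 | 318 132 z 5.4 7.6 | 321 122 z 5.5 7.3 | 324 98 z 5.2 7.0 | 327 131 z 5.2 7.6 | 330 132 z 5.4 7.5 | 333 121 z 5.3 7.6 | 336 111 z 5.3 7.1 | 339 126 z 5.4 8.1 | 342 132 z 5.4 8.0 | 345 220 z 8.2 18.8 | 348 141 z 17.4 19.5 | 351 140 z 17.3 19.7 | 354 122 z 17.3 19.3 | 357 27 z 6.0 8.1 | 360 131 z 5.6 8.0 | 363 132 z 5.6 7.5 | 366 137 z 5.7 7.8 | 369 135 z 5.6 7.6 | 372 138 z 5.5 7.7 | 375 137 z 5.5 7.8 | 378 136 z 5.7 7.9 | 381 137 z 5.6 7.4 | 384 140 z 5.5 7.9 | 387 138 z 5.5 8.4 | 390 138 z 5.7 8.0 | 393 139 z 5.7 7.4 | 396 143 z 5.7 8.3 | 399 141 z 5.6 7.2 | 402 87 z 5.2 7.6 | 
-1 [379.52661337 382.08527888 386.4037715 ]
1 [451.33849771 455.47530335 457.49098725]
```

```bash
python3 - <<'E'
from h import *
to(468.9,93.3,46,1.262)
E
```

```text
t4.9 to (468.9, 93.3, 46, 1.262) d [ 31.5 -11.5 152. ] r [-0.     0.    -0.003] gap 47.9
```

In the tool's units: 110 mm / 1000 = 0.11, 31.5 mm / 1000 = 0.0315.

```bash
python3 -m creep '[{"tx": 0.015, "ty": -0.006}, {"tx": 0.031, "ty": -0.0115, "tz": 0.01}, {"tx": 0.0315, "ty": -0.0115, "tz": 0.04}, {"tx": 0.0315, "ty": -0.0115, "tz": 0.075}, {"tx": 0.0315, "ty": -0.0115, "tz": 0.11}]' >/dev/null
python3 -m creep '[{"tz": 0.012}, {"tz": 0.024}, {"tz": 0.032}, {"tz": 0.037}, {"tz": 0.037}]'
python3 - <<'E'
from h import *
to(468.9,93.3,46,1.262)
E
```

```text
clock: 5.9
eef_pos: [469.0, 94.0, 51.4]
eef_rot: [3.141, -0.0, 1.26]
wrist_force: [-0.3, -0.0, -2.3]
finger_gap: 47.5
finger_force: 25.0
t5.9 to (468.9, 93.3, 46, 1.262) d [-0.7  0.1  5.4] r [ 0.    -0.    -0.002] gap 47.5
```

In the tool's units: 5 mm / 1000 = 0.005, 3.5 mm / 1000 = 0.0035.

```bash
python3 -m creep '[{"tz": 0.002}, {"tz": 0.0035}, {"tz": 0.005}, {"tz": 0.005}, {"tz": 0.005}]'
```

```text
clock: 6.4
eef_pos: [468.9, 94.1, 46.3]
eef_rot: [3.142, 0.0, 1.26]
wrist_force: [0.5, 0.2, -2.5]
finger_gap: 47.7
finger_force: 25.0
```

In the tool's units: 1 mm / 1000 = 0.001, 0.5 mm / 1000 = 0.0005.

```bash
python3 -m creep '[{"tz": 0.0005}, {"tz": 0.001}, {"tz": 0.001}]'; python3 -m creep '[{"tz": 0.0005}, {"tz": 0.001}, {"tz": 0.001}]'
```

```text
clock: 6.7
eef_pos: [468.9, 94.1, 45.5]
eef_rot: [3.141, -0.0, 1.26]
wrist_force: [-1.4, -0.0, 2.7]
finger_gap: 47.9
finger_force: 25.0
clock: 7.0
eef_pos: [469.0, 94.2, 45.4]
eef_rot: [3.141, -0.0, 1.26]
wrist_force: [-8.2, -0.1, 19.1]
finger_gap: 47.7
finger_force: 25.0
```

In the tool's units: -0.8 mm / 1000 = -0.0008.

```bash
python3 -m creep '[{"tz": -0.0008}, {"tz": -0.0008}]' >/dev/null; python3 -m creep '[{}, {}, {}, {}, {}]' 94
python3 -m creep '[{"tz": -0.015}, {"tz": -0.04}, {"tz": -0.08}, {"tz": -0.12}, {"tz": -0.14}]'
python3 - <<'E'
from h import *
to(525.3,-207,160,1.797)
E
```

```text
clock: 7.7
eef_pos: [468.8, 94.1, 45.0]
eef_rot: [-3.141, 0.0, 1.26]
wrist_force: [0.4, 1.4, 0.5]
finger_gap: 84.3
finger_force: 0.0
clock: 8.2
eef_pos: [469.6, 94.2, 188.3]
eef_rot: [3.138, -0.002, 1.26]
wrist_force: [0.3, 0.1, -0.6]
finger_gap: 94.0
finger_force: 0.0
t8.2 to (525.3, -207, 160, 1.797) d [-269.7  145.1   28.4] r [ 0.004 -0.001 -0.537] gap 94.0
```

In the tool's units: -200 mm / 1000 = -0.2, -160 mm / 1000 = -0.16, -0.4 rad / 3.1416 = -0.1273.

```bash
python3 -m creep '[{"tx": -0.04, "ty": 0.021, "wz": -0.0255}, {"tx": -0.08, "ty": 0.043, "wz": -0.0509}, {"tx": -0.12, "ty": 0.065, "wz": -0.0764}, {"tx": -0.16, "ty": 0.086, "wz": -0.1019}, {"tx": -0.2, "ty": 0.108, "wz": -0.1273}]' >/dev/null
python3 - <<'E'
from h import *
to(525.3,-207,160,1.797)
E
```

```text
t8.7 to (525.3, -207, 160, 1.797) d [-76.8   7.8  25.1] r [ 0.     0.    -0.134] gap 94.3
```

In the tool's units: -77 mm / 1000 = -0.077, -70 mm / 1000 = -0.07, -0.134 rad / 3.1416 = -0.0427.

```bash
python3 -m creep '[{"tx": -0.04, "ty": 0.004, "wz": -0.0223}, {"tx": -0.07, "ty": 0.008, "tz": 0.01, "wz": -0.0427}, {"tx": -0.077, "ty": 0.008, "tz": 0.02, "wz": -0.0427}, {"tx": -0.077, "ty": 0.008, "tz": 0.025, "wz": -0.0427}, {"tx": -0.077, "ty": 0.008, "tz": 0.025, "wz": -0.0427}]' >/dev/null
python3 - <<'E'
from h import *
to(525.3,-207,41,1.797)
E
```

```text
t9.2 to (525.3, -207, 41, 1.797) d [ -3.   -0.  118.2] r [-0.001 -0.001 -0.004] gap 94.5
```

In the tool's units: 118 mm / 1000 = 0.118, 100 mm / 1000 = 0.1.

```bash
python3 -m creep '[{"tx": -0.001, "tz": 0.025}, {"tx": -0.001, "tz": 0.05}, {"tx": -0.001, "tz": 0.075}, {"tx": -0.001, "tz": 0.1}, {"tx": -0.001, "tz": 0.118}]' >/dev/null
python3 -m creep '[{}, {}, {}, {}, {}]' 40 25
python3 -m creep '[{}, {}, {}, {}, {}]'
python3 - <<'E'
from h import *
to(525.3,-207,41,1.797)
E
```

```text
clock: 10.2
eef_pos: [525.8, -206.4, 42.8]
eef_rot: [3.141, 0.001, 1.794]
wrist_force: [-0.6, 0.3, 0.1]
finger_gap: 57.7
finger_force: 0.0
clock: 10.7
eef_pos: [525.6, -206.4, 42.3]
eef_rot: [3.142, 0.0, 1.794]
wrist_force: [-2.7, 0.2, 5.1]
finger_gap: 45.2
finger_force: 25.0
t10.7 to (525.3, -207, 41, 1.797) d [-0.5 -0.4  1.3] r [ 0.     0.    -0.003] gap 45.2
```

In the tool's units: -160 mm / 1000 = -0.16, -130 mm / 1000 = -0.13.

```bash
python3 -m creep '[{"tz": -0.015}, {"tz": -0.045}, {"tz": -0.085}, {"tz": -0.13}, {"tz": -0.16}]' 
python3 - <<'E'
from h import *
to(493.1,169.5,205,1.262)
E
```

```text
clock: 11.2
eef_pos: [525.8, -206.4, 206.0]
eef_rot: [3.139, 0.002, 1.794]
wrist_force: [-0.7, -0.4, -1.6]
finger_gap: 45.7
finger_force: 25.0
t11.2 to (493.1, 169.5, 205, 1.262) d [373.9  51.2   0.4] r [0.003 0.001 0.532] gap 45.7
```

In the tool's units: 200 mm / 1000 = 0.2, 155 mm / 1000 = 0.155, 0.36 rad / 3.1416 = 0.1146.

```bash
python3 -m creep '[{"tx": 0.025, "ty": 0.003, "wz": 0.0159}, {"tx": 0.065, "ty": 0.009, "wz": 0.0382}, {"tx": 0.11, "ty": 0.015, "wz": 0.0637}, {"tx": 0.155, "ty": 0.021, "wz": 0.0891}, {"tx": 0.2, "ty": 0.027, "wz": 0.1146}]' >/dev/null
python3 - <<'E'
from h import *
to(493.1,169.5,205,1.262)
E
```

```text
t11.7 to (493.1, 169.5, 205, 1.262) d [169.5 -38.   -2.2] r [ 0.    -0.     0.168] gap 45.9
```

In the tool's units: 169 mm / 1000 = 0.169, 157 mm / 1000 = 0.157, 0.168 rad / 3.1416 = 0.0535.

```bash
python3 -m creep '[{"tx": 0.045, "ty": -0.01, "wz": 0.0191}, {"tx": 0.09, "ty": -0.02, "wz": 0.0382}, {"tx": 0.13, "ty": -0.029, "wz": 0.0535}, {"tx": 0.157, "ty": -0.035, "wz": 0.0535}, {"tx": 0.169, "ty": -0.038, "wz": 0.0535}]' >/dev/null
python3 -m creep '[{}, {}]'
python3 - <<'E'
from h import *
to(493.1,169.5,39.3,1.262)
E
```

```text
clock: 12.4
eef_pos: [493.1, 166.4, 202.2]
eef_rot: [3.142, 0.0, 1.266]
wrist_force: [0.3, 0.3, -1.8]
finger_gap: 45.6
finger_force: 25.0
t12.4 to (493.1, 169.5, 39.3, 1.262) d [  3.   -1.  162.9] r [0.    0.    0.004] gap 45.6
```

In the tool's units: 140 mm / 1000 = 0.14, 120 mm / 1000 = 0.12.

```bash
python3 -m creep '[{"tx": 0.003, "ty": -0.001, "tz": 0.02}, {"tx": 0.003, "ty": -0.001, "tz": 0.05}, {"tx": 0.003, "ty": -0.001, "tz": 0.085}, {"tx": 0.003, "ty": -0.001, "tz": 0.12}, {"tx": 0.003, "ty": -0.001, "tz": 0.14}]' >/dev/null
python3 -m creep '[{"tz": 0.008}, {"tz": 0.014}, {"tz": 0.018}, {"tz": 0.02}, {"tz": 0.02}]'
python3 -m creep '[{"tz": 0.001}, {"tz": 0.002}, {"tz": 0.002}]'
```

```text
clock: 13.4
eef_pos: [493.3, 170.4, 42.5]
eef_rot: [3.141, -0.0, 1.266]
wrist_force: [-0.2, -0.6, -3.1]
finger_gap: 45.6
finger_force: 25.0
clock: 13.7
eef_pos: [493.0, 170.5, 40.1]
eef_rot: [3.141, -0.0, 1.266]
wrist_force: [-0.3, -0.1, -2.5]
finger_gap: 45.3
finger_force: 25.0
```

In the tool's units: 1 mm / 1000 = 0.001, 0.5 mm / 1000 = 0.0005.

```bash
python3 -m creep '[{"tz": 0.0005}, {"tz": 0.001}, {"tz": 0.001}]';python3 -m creep '[{"tz": 0.0005}, {"tz": 0.0005}, {"tz": 0.0005}]'
```

```text
clock: 14.0
eef_pos: [493.1, 170.5, 39.3]
eef_rot: [3.141, -0.0, 1.266]
wrist_force: [-1.5, -0.4, 3.9]
finger_gap: 45.9
finger_force: 25.0
clock: 14.3
eef_pos: [493.1, 170.5, 39.3]
eef_rot: [3.141, -0.0, 1.266]
wrist_force: [-5.1, -1.1, 10.4]
finger_gap: 45.9
finger_force: 25.0
```

In the tool's units: -0.4 mm / 1000 = -0.0004.

```bash
python3 -m creep '[{"tz": -0.0004}, {"tz": -0.0004}]' >/dev/null; python3 -m creep '[{}, {}, {}, {}, {}]' 94
python3 -m creep '[{"tz": -0.015}, {"tz": -0.04}, {"tz": -0.08}, {"tz": -0.12}, {"tz": -0.145}]'
python3 - <<'E'
from h import *
to(546.8,-284,160,1.797)
E
```

```text
clock: 15.0
eef_pos: [493.0, 170.4, 38.9]
eef_rot: [-3.142, 0.0, 1.266]
wrist_force: [0.1, 0.1, 0.3]
finger_gap: 82.2
finger_force: 0.0
clock: 15.5
eef_pos: [493.5, 170.6, 186.9]
eef_rot: [3.139, -0.002, 1.266]
wrist_force: [0.1, -0.8, 0.4]
finger_gap: 93.9
finger_force: 0.0
t15.5 to (546.8, -284, 160, 1.797) d [-417.6  187.3   26.7] r [ 0.003 -0.001 -0.531] gap 93.9
```

In the tool's units: -215 mm / 1000 = -0.215, -172 mm / 1000 = -0.172, -0.3 rad / 3.1416 = -0.0955.

```bash
python3 -m creep '[{"tx": -0.043, "ty": 0.019, "wz": -0.0191}, {"tx": -0.086, "ty": 0.038, "wz": -0.0382}, {"tx": -0.129, "ty": 0.058, "wz": -0.0573}, {"tx": -0.172, "ty": 0.077, "wz": -0.0764}, {"tx": -0.215, "ty": 0.096, "wz": -0.0955}]' >/dev/null
python3 - <<'E'
from h import *
to(546.8,-284,150,1.797)
E
```

```text
t16.0 to (546.8, -284, 150, 1.797) d [-218.6   27.4   34.1] r [ 0.     0.    -0.229] gap 94.0
```

In the tool's units: -218 mm / 1000 = -0.218, -184 mm / 1000 = -0.184, -0.229 rad / 3.1416 = -0.0729.

```bash
python3 -m creep '[{"tx": -0.046, "ty": 0.006, "wz": -0.0159}, {"tx": -0.092, "ty": 0.012, "wz": -0.0318}, {"tx": -0.138, "ty": 0.018, "tz": 0.01, "wz": -0.0477}, {"tx": -0.184, "ty": 0.023, "tz": 0.02, "wz": -0.0729}, {"tx": -0.218, "ty": 0.027, "tz": 0.034, "wz": -0.0729}]' >/dev/null
python3 -m creep '[{}, {}, {}]'
python3 - <<'E'
from h import *
to(546.8,-284,28,1.797)
E
```

```text
clock: 16.8
eef_pos: [546.1, -280.8, 150.4]
eef_rot: [3.141, 0.0, 1.795]
wrist_force: [-0.2, 1.4, 0.3]
finger_gap: 94.0
finger_force: 0.0
t16.8 to (546.8, -284, 28, 1.797) d [-3.300e+00 -1.000e-01  1.224e+02] r [ 0.     0.    -0.002] gap 94.0
```

In the tool's units: 122 mm / 1000 = 0.122, 110 mm / 1000 = 0.11.

```bash
python3 -m creep '[{"tx": -0.0033, "tz": 0.025}, {"tx": -0.0033, "tz": 0.055}, {"tx": -0.0033, "tz": 0.085}, {"tx": -0.0033, "tz": 0.11}, {"tx": -0.0033, "tz": 0.122}]' >/dev/null
python3 -m creep '[{}, {}, {}, {}, {}]' 46 25
python3 -m creep '[{}, {}, {}, {}, {}]'
python3 -m creep '[{"tz": -0.015}, {"tz": -0.045}, {"tz": -0.085}, {"tz": -0.13}, {"tz": -0.165}]' 
python3 - <<'E'
from h import *
to(517.4,245.8,195,1.262)
E
```

```text
clock: 17.8
eef_pos: [546.9, -285.0, 28.7]
eef_rot: [3.141, 0.001, 1.795]
wrist_force: [-0.0, 0.3, -0.0]
finger_gap: 57.4
finger_force: 0.0
clock: 18.3
eef_pos: [546.8, -285.0, 28.5]
eef_rot: [3.141, 0.001, 1.795]
wrist_force: [-2.0, 0.5, 5.7]
finger_gap: 54.8
finger_force: 25.0
clock: 18.8
eef_pos: [546.7, -284.8, 196.5]
eef_rot: [3.14, 0.001, 1.795]
wrist_force: [1.2, 0.1, -2.7]
finger_gap: 54.4
finger_force: 25.0
t18.8 to (517.4, 245.8, 195, 1.262) d [523.8  89.3   0.9] r [0.002 0.001 0.533] gap 54.4
```

In the tool's units: 200 mm / 1000 = 0.2, 155 mm / 1000 = 0.155, 0.23 rad / 3.1416 = 0.0732.

```bash
python3 -m creep '[{"tx": 0.025, "ty": 0.004, "wz": 0.0095}, {"tx": 0.065, "ty": 0.011, "wz": 0.0255}, {"tx": 0.11, "ty": 0.019, "wz": 0.0414}, {"tx": 0.155, "ty": 0.026, "wz": 0.0573}, {"tx": 0.2, "ty": 0.034, "wz": 0.0732}]' >/dev/null
python3 -m creep '[{"tx": 0.045, "ty": -0.002, "wz": 0.0159}, {"tx": 0.09, "ty": -0.004, "wz": 0.0318}, {"tx": 0.135, "ty": -0.006, "wz": 0.0477}, {"tx": 0.18, "ty": -0.008, "wz": 0.0637}, {"tx": 0.22, "ty": -0.01, "wz": 0.0796}]' >/dev/null
python3 - <<'E'
from h import *
to(517.4,245.8,195,1.262)
E
```

```text
t19.8 to (517.4, 245.8, 195, 1.262) d [100.2 -35.4  -1.2] r [ 0.    -0.     0.051] gap 54.8
```

In the tool's units: 97 mm / 1000 = 0.097, 85 mm / 1000 = 0.085, 0.051 rad / 3.1416 = 0.0162.

```bash
python3 -m creep '[{"tx": 0.035, "ty": -0.012, "wz": 0.0159}, {"tx": 0.065, "ty": -0.023, "wz": 0.0159}, {"tx": 0.085, "ty": -0.03, "wz": 0.0162}, {"tx": 0.097, "ty": -0.035, "wz": 0.0162}, {"tx": 0.097, "ty": -0.035, "wz": 0.0162}]' >/dev/null
python3 -m creep '[{}, {}]'
python3 - <<'E'
from h import *
to(517.4,245.8,25.7,1.262)
E
```

```text
clock: 20.5
eef_pos: [517.6, 239.5, 193.1]
eef_rot: [3.142, 0.0, 1.263]
wrist_force: [-0.1, -0.9, -1.5]
finger_gap: 54.4
finger_force: 25.0
t20.5 to (517.4, 245.8, 25.7, 1.262) d [  6.   -2.1 167.4] r [0.    0.    0.001] gap 54.4
```

In the tool's units: 145 mm / 1000 = 0.145, 120 mm / 1000 = 0.12.

```bash
python3 -m creep '[{"tx": 0.006, "ty": -0.002, "tz": 0.01}, {"tx": 0.006, "ty": -0.002, "tz": 0.045}, {"tx": 0.006, "ty": -0.002, "tz": 0.085}, {"tx": 0.006, "ty": -0.002, "tz": 0.12}, {"tx": 0.006, "ty": -0.002, "tz": 0.145}]' >/dev/null
python3 -m creep '[{"tz": 0.008}, {"tz": 0.014}, {"tz": 0.018}, {"tz": 0.02}, {"tz": 0.02}]'
python3 -m creep '[{"tz": 0.001}, {"tz": 0.0015}, {"tz": 0.0015}]'
```

```text
clock: 21.5
eef_pos: [517.6, 247.0, 28.6]
eef_rot: [3.141, -0.001, 1.264]
wrist_force: [0.7, 0.0, -1.5]
finger_gap: 54.5
finger_force: 25.0
clock: 21.8
eef_pos: [517.4, 246.9, 26.6]
eef_rot: [3.141, -0.0, 1.264]
wrist_force: [0.1, -0.7, -1.8]
finger_gap: 54.6
finger_force: 25.0
```

In the tool's units: 1 mm / 1000 = 0.001, 0.5 mm / 1000 = 0.0005.

```bash
python3 -m creep '[{"tz": 0.0005}, {"tz": 0.001}, {"tz": 0.001}]';python3 -m creep '[{"tz": 0.0005}, {"tz": 0.0005}, {"tz": 0.0005}]'
```

```text
clock: 22.1
eef_pos: [517.3, 246.9, 25.6]
eef_rot: [3.141, -0.0, 1.264]
wrist_force: [-0.0, 0.6, -1.3]
finger_gap: 54.2
finger_force: 25.0
clock: 22.4
eef_pos: [517.4, 246.9, 25.5]
eef_rot: [3.141, -0.0, 1.264]
wrist_force: [-2.8, 0.3, 5.1]
finger_gap: 54.1
finger_force: 25.0
```

In the tool's units: -160 mm / 1000 = -0.16, -130 mm / 1000 = -0.13.

```bash
python3 -m creep '[{}, {}, {}, {}, {}]' 94
python3 -m creep '[{"tz": -0.015}, {"tz": -0.045}, {"tz": -0.085}, {"tz": -0.13}, {"tz": -0.16}]'
python3 - <<'E'
from h import *
to(561.8,-361.2,160,1.936)
E
```

```text
clock: 22.9
eef_pos: [517.3, 246.8, 24.9]
eef_rot: [-3.142, -0.0, 1.264]
wrist_force: [-0.7, -0.6, 0.0]
finger_gap: 90.7
finger_force: 0.0
clock: 23.4
eef_pos: [517.7, 247.0, 189.5]
eef_rot: [3.139, -0.002, 1.264]
wrist_force: [1.1, 0.0, -0.3]
finger_gap: 94.2
finger_force: 0.0
t23.4 to (561.8, -361.2, 160, 1.936) d [-566.5  225.7   28.7] r [ 0.004 -0.001 -0.672] gap 94.2
```

In the tool's units: -225 mm / 1000 = -0.225, -180 mm / 1000 = -0.18, -0.28 rad / 3.1416 = -0.0891.

```bash
python3 -m creep '[{"tx": -0.045, "ty": 0.018, "wz": -0.0159}, {"tx": -0.09, "ty": 0.036, "wz": -0.0318}, {"tx": -0.135, "ty": 0.054, "wz": -0.0509}, {"tx": -0.18, "ty": 0.072, "wz": -0.07}, {"tx": -0.225, "ty": 0.09, "wz": -0.0891}]' >/dev/null
python3 -m creep '[{"tx": -0.046, "ty": 0.008, "wz": -0.0159}, {"tx": -0.092, "ty": 0.016, "wz": -0.0318}, {"tx": -0.138, "ty": 0.024, "wz": -0.0477}, {"tx": -0.184, "ty": 0.032, "wz": -0.0637}, {"tx": -0.23, "ty": 0.04, "wz": -0.0796}]' >/dev/null
python3 - <<'E'
from h import *
to(561.8,-361.2,160,1.936)
E
```

```text
t24.4 to (561.8, -361.2, 160, 1.936) d [-128.4  -36.6   26.4] r [ 0.001  0.001 -0.14 ] gap 93.8
```

In the tool's units: -128 mm / 1000 = -0.128, -120 mm / 1000 = -0.12, -0.14 rad / 3.1416 = -0.0446.

```bash
python3 -m creep '[{"tx": -0.045, "ty": -0.012, "wz": -0.0159}, {"tx": -0.088, "ty": -0.025, "tz": 0.01, "wz": -0.0318}, {"tx": -0.12, "ty": -0.034, "tz": 0.02, "wz": -0.0446}, {"tx": -0.128, "ty": -0.0366, "tz": 0.026, "wz": -0.0446}, {"tx": -0.128, "ty": -0.0366, "tz": 0.026, "wz": -0.0446}]' >/dev/null
python3 -m creep '[{}, {}]'
python3 - <<'E'
from h import *
s=manip.read_state();p,d=manip.camera("scene");cv2.imwrite("pics/s3.png",p[150:300,130:530,::-1].repeat(2,0).repeat(2,1))
to(561.8,-361.2,36,1.936)
E
```

```text
clock: 25.1
eef_pos: [562.1, -357.5, 160.1]
eef_rot: [3.141, 0.001, 1.935]
wrist_force: [0.3, 0.3, 0.1]
finger_gap: 93.8
finger_force: 0.0
t25.1 to (561.8, -361.2, 36, 1.936) d [ -3.2  -1.7 124. ] r [ 0.001  0.001 -0.001] gap 94.3
```

View pics/s3.png

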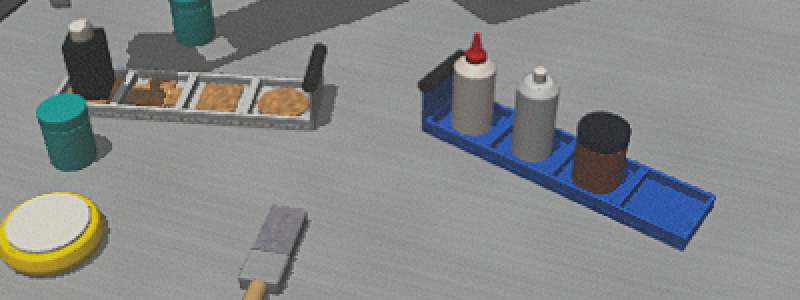

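The crop shows squeeze (473,95), can (535,120) and jar (600,155) upright in the first three blue pockets. The fourth is empty at (675,205), and the jug still stands at (88,65).

In the tool's units: 124 mm / 1000 = 0.124, 110 mm / 1000 = 0.11.

```bash
python3 -m creep '[{"tx": -0.0032, "ty": -0.0012, "tz": 0.025}, {"tx": -0.0032, "ty": -0.0012, "tz": 0.055}, {"tx": -0.0032, "ty": -0.0012, "tz": 0.085}, {"tx": -0.0032, "ty": -0.0012, "tz": 0.11}, {"tx": -0.0032, "ty": -0.0012, "tz": 0.124}]' >/dev/null
python3 -m creep '[{}, {}, {}, {}, {}]' 36 25
python3 -m creep '[{}, {}, {}, {}, {}]'
python3 -m creep '[{"tz": -0.015}, {"tz": -0.045}, {"tz": -0.085}, {"tz": -0.13}, {"tz": -0.165}]' 
python3 - <<'E'
from h import *
to(541.6,322,200,1.262)
E
```

```text
clock: 26.15
eef_pos: [561.8, -362.4, 35.8]
eef_rot: [3.141, 0.001, 1.934]
wrist_force: [0.4, 0.6, 0.2]
finger_gap: 57.7
finger_force: 0.0
clock: 26.65
eef_pos: [561.5, -362.3, 35.2]
eef_rot: [3.142, 0.0, 1.934]
wrist_force: [-1.6, 0.6, 3.1]
finger_gap: 43.9
finger_force: 25.0
clock: 27.15
eef_pos: [561.5, -362.1, 203.6]
eef_rot: [3.14, 0.002, 1.934]
wrist_force: [1.2, -0.8, -2.2]
finger_gap: 43.3
finger_force: 25.0
t27.1 to (541.6, 322, 200, 1.262) d [646.6 224.3   2.8] r [0.002 0.001 0.672] gap 43.3
```

In the tool's units: 193 mm / 1000 = 0.193, 150 mm / 1000 = 0.15, 0.23 rad / 3.1416 = 0.0732.

```bash
python3 -m creep '[{"tx": 0.025, "ty": 0.009, "wz": 0.0095}, {"tx": 0.065, "ty": 0.022, "wz": 0.0255}, {"tx": 0.108, "ty": 0.037, "wz": 0.0414}, {"tx": 0.15, "ty": 0.052, "wz": 0.0573}, {"tx": 0.193, "ty": 0.067, "wz": 0.0732}]' >/dev/null
python3 -m creep '[{"tx": 0.045, "ty": 0.005, "wz": 0.0159}, {"tx": 0.09, "ty": 0.01, "wz": 0.0318}, {"tx": 0.135, "ty": 0.015, "wz": 0.0477}, {"tx": 0.18, "ty": 0.02, "wz": 0.0637}, {"tx": 0.225, "ty": 0.025, "wz": 0.0796}]' >/dev/null
python3 - <<'E'
from h import *
to(541.6,322,200,1.262)
E
```

```text
t28.1 to (541.6, 322, 200, 1.262) d [249.  -38.3   0.8] r [ 0.   -0.    0.19] gap 43.6
```

In the tool's units: 215 mm / 1000 = 0.215, 180 mm / 1000 = 0.18, 0.19 rad / 3.1416 = 0.0605.

```bash
python3 -m creep '[{"tx": 0.045, "ty": -0.007, "wz": 0.0127}, {"tx": 0.09, "ty": -0.014, "wz": 0.0255}, {"tx": 0.135, "ty": -0.021, "wz": 0.0382}, {"tx": 0.18, "ty": -0.028, "wz": 0.0509}, {"tx": 0.215, "ty": -0.033, "wz": 0.0605}]' >/dev/null
python3 -m creep '[{"tx": 0.018}, {"tx": 0.024}, {"tx": 0.024}, {"tx": 0.024}]' 
python3 - <<'E'
from h import *
to(541.6,322,32.3,1.262)
E
```

```text
clock: 29.05
eef_pos: [550.2, 307.6, 200.1]
eef_rot: [-3.142, 0.0, 1.263]
wrist_force: [-0.3, 0.2, -2.9]
finger_gap: 43.6
finger_force: 25.0
t29.1 to (541.6, 322, 32.3, 1.262) d [ 11.2 -12.6 167.8] r [-0.     0.     0.001] gap 43.6
```

In the tool's units: 143 mm / 1000 = 0.143, 115 mm / 1000 = 0.115.

```bash
python3 -m creep '[{"tx": 0.01, "ty": -0.012, "tz": 0.005}, {"tx": 0.01, "ty": -0.0125, "tz": 0.03}, {"tx": 0.01, "ty": -0.0125, "tz": 0.075}, {"tx": 0.01, "ty": -0.0125, "tz": 0.115}, {"tx": 0.01, "ty": -0.0125, "tz": 0.143}]' >/dev/null
python3 -m creep '[{"tz": 0.008}, {"tz": 0.015}, {"tz": 0.019}, {"tz": 0.022}, {"tz": 0.022}]'
python3 -m creep '[{"tz": 0.001}, {"tz": 0.0015}, {"tz": 0.0015}]'
```

```text
clock: 30.05
eef_pos: [541.5, 322.1, 35.6]
eef_rot: [3.141, -0.001, 1.264]
wrist_force: [0.9, 0.0, -2.6]
finger_gap: 44.1
finger_force: 25.0
clock: 30.35
eef_pos: [541.3, 322.0, 33.6]
eef_rot: [3.141, -0.0, 1.264]
wrist_force: [-0.8, -0.0, -3.0]
finger_gap: 43.9
finger_force: 25.0
```

In the tool's units: 1 mm / 1000 = 0.001, 0.5 mm / 1000 = 0.0005.

```bash
python3 -m creep '[{"tz": 0.0005}, {"tz": 0.001}, {"tz": 0.001}]';python3 -m creep '[{"tz": 0.0005}, {"tz": 0.0005}, {"tz": 0.0005}]'
```

```text
clock: 30.65
eef_pos: [541.2, 321.9, 32.4]
eef_rot: [-3.142, 0.0, 1.264]
wrist_force: [-0.2, 0.2, -1.9]
finger_gap: 43.9
finger_force: 25.0
clock: 30.95
eef_pos: [541.3, 322.0, 32.2]
eef_rot: [3.141, -0.0, 1.264]
wrist_force: [-1.6, 0.1, 1.0]
finger_gap: 44.1
finger_force: 25.0
```

Touching; release, back off with the wrist camera looking back over the rack, and verify.

Careful with the scale: shifts go in shares of 1 m and turns go in shares of 180 degrees. That gives: -170 mm / 1000 = -0.17, -135 mm / 1000 = -0.135.

```bash
python3 -m creep '[{}, {}, {}, {}, {}]' 94
python3 -m creep '[{"tz": -0.015}, {"tz": -0.045}, {"tz": -0.085}, {"tz": -0.13}, {"tz": -0.17}]' >/dev/null
python3 -m creep '[{"tx": -0.045, "tz": -0.02}, {"tx": -0.09, "tz": -0.04}, {"tx": -0.135, "tz": -0.05}, {"tx": -0.17, "tz": -0.05}, {"tx": -0.17, "tz": -0.05}]' >/dev/null
python3 -m creep '[{}, {}, {}]'
python3 - <<'E'
from h import *
np.set_printoptions(precision=1,suppress=True)
s=manip.read_state();p,d=manip.camera("wrist");cv2.imwrite("pics/w4.png",p[:,:,::-1]);X=cloud("wrist",d,s).reshape(-1,3)
t=1.2628;a=np.array([np.cos(t),np.sin(t)]);b=np.array([a[1],-a[0]])
for k,h,v0 in(("squeeze",131,231),("can",116,311),("jar",78,391),("jug",102,471)):
    u=X[:,:2]@b-418.5;v=X[:,:2]@a-v0
    q=(abs(u)<32)&(abs(v)<32)&(X[:,2]>h-5)&(X[:,2]<h+6);print(k,q.sum(),"off x %.1f y %.1f ztop %.1f"%((u[q].min()+u[q].max())/2,(v[q].min()+v[q].max())/2,np.median(X[q,2])) if q.any() else "")
q=(X[:,2]>13)&(X[:,2]<22)&(abs(X[:,:2]@b-418.5)<60)&(abs(X[:,:2]@a-351)<180)
print(cv2.minAreaRect(X[q][:,:2].astype(np.float32)))
E
```

```text
clock: 31.45
eef_pos: [541.2, 321.9, 32.0]
eef_rot: [3.142, -0.0, 1.264]
wrist_force: [0.9, 0.3, -0.9]
finger_gap: 80.4
finger_force: 0.0
clock: 32.75
eef_pos: [490.0, 160.7, 251.8]
eef_rot: [-3.141, 0.0, 1.265]
wrist_force: [0.1, -0.3, 0.3]
finger_gap: 94.1
finger_force: 0.0
squeeze 36 off x 0.2 y 1.0 ztop 129.8
can 127 off x 0.0 y 0.7 ztop 115.3
jar 1827 off x -0.1 y 1.9 ztop 77.2
jug 671 off x 0.3 y -0.5 ztop 101.3
((505.56982421875, 207.58265686035156), (320.4577331542969, 80.41602325439453), 72.32313537597656)
```

View pics/w4.png

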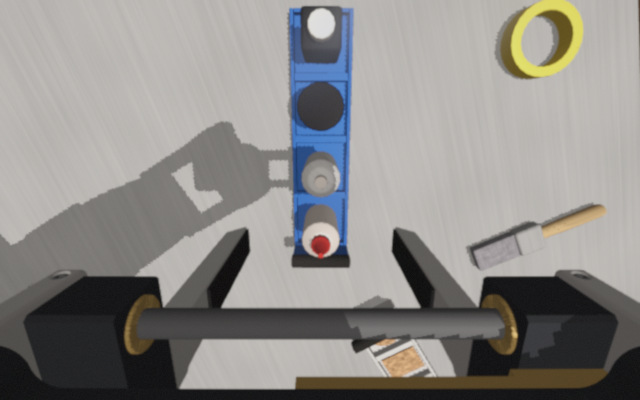

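Wrist view: from the grip (320,260), squeeze (320,243), can (320,178), jar (320,107), jug (321,25). Each stands upright within 2 mm of its pocket centre, top heights match a foot on the floor, and the gripper is clear of everything.

```bash
python3 -c "from cell import manip;print(manip.sign_off())"
```

```text
the job is handed in; nothing more can be done
None
```

All four products now stand upright in the blue rack in their original order from the grip (squeeze, can, jar, jug), each measured within about 2 mm of its pocket centre; the job was handed in at about 33 s, and the hand-in returned no verdict.

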